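Nudge a round LED lamp home in its three-point test nest

TASK

The round LED lamp lies loosely on the black test plate, on top of the orange spring catch. Nudge it flat along the plate until it bears on both brass pins at once and the catch has sprung up behind it, so that pins and catch hold it at three points; then let go and back away. Push gently, pressing lightly against the pins (about 5 to 10 N, never more than 25 N), keep the lamp flat on the plate, and leave the other things on the table where they are.

Things in the scene. Friction and masses are not known exactly. Their poses are not given: they have to be found in the camera images.
- lamp: round LED lamp module: aluminium disc 110 mm in diameter, 22 mm thick, 0.35 kg give or take a quarter, white face with twelve yellow LEDs standing 2.5 mm above it; too wide to grip across. Origin at the centre of its underside, z up. It slides on the plate with 1 to 3 N
- nest: black test plate 200 x 180 x 12 mm, fixed to the table. Origin at the centre of its underside; its x axis points from the open side, where the lamp lies, to the side with the brass pins; z up. Nothing but the pins and the catch stands in the lamp's way on its upper face (z = 12 mm); a green read-out board 6 mm high lies beyond the pins
- home (a point): where the lamp's origin is when it is home: on the plate's upper face, 30 mm from the plate's centre along the nest's x
- pin_left: fixed upright brass contact pin, 12 mm in diameter, 26 mm high, rigid. Origin at the centre of its foot on the plate's upper face, 61 mm from home, 62 degrees to the left (+y of the nest) of the nest's x axis as seen from home. The lamp touches it when their origins are 61 mm apart
- pin_right: the same on the right (-y of the nest). Friction may hold the lamp against one pin only, with a gap of a millimetre or so at the other: it must then be shifted or rocked sideways under light pressure until both pins resist
- catch (a joint): how far the orange spring catch (16 mm wide, with a slanting face) has risen out of the plate, m: 0 pressed flush, which it is at the start under the lamp; 0.006 to 0.0095 when it bears on the rim of a lamp that is home, 2 mm lower for each millimetre short of home; 0.011 fully up and touching nothing. A soft spring of about 1 N lifts it; it keeps the lamp in place but does not centre it between the pins
- catch_top (a point): middle of the catch's top edge, about 59 mm from home on the side away from the pins; rises with it. A finger kept 12 mm above the plate, or 10 mm to its side, clears it
- meter: bystander: yellow multimeter 150 x 75 x 34 mm, origin at the centre of its underside
- screwdriver: bystander: red-handled screwdriver about 180 mm long, lying
- parts_tray: bystander: blue divided parts tray 110 x 80 x 35 mm, origin at the centre of its underside
Mind the look-alikes: they are no part of the job. Several things have the shape of the lamp; the one meant has the colours described above.

How it is judged (in metres and radians):
On the way:
1. the lamp bears on both pins at once, with 1 N or more on each (contact force between lamp and pin_left above 1 N and contact force between lamp and pin_right above 1 N), for 0.1 s.
At the end, for the whole second after the job is handed in: the lamp lies flat and still on the plate, within 1.5 mm of touching both pins, with the catch risen behind its rim at least 3.5 mm and bearing on it (under 10.5 mm) (horizontal distance between lamp and pin_left below 0.0625 m and horizontal distance between lamp and pin_right below 0.0625 m and value of joint catch between 0.0035 and 0.0105 m and angle between lamp's own z axis and vertical below 0.04 rad and linear speed of lamp below 0.01 m/s).
It fails at once if the robot pushes the lamp with more than 25 N (contact force between lamp and the arm above 25 N or contact force between lamp and the fingers above 25 N).
It fails at once if the lamp is lifted, tipped or pushed off the plate (angle between lamp's own z axis and vertical above 0.15 rad or z of lamp in the frame of nest above 0.025 m or z of lamp in the frame of nest below 0.006 m).
It fails at once if the multimeter is moved (distance of meter from where it was at the start of the episode above 0.02 m).
It fails at once if the screwdriver is moved (distance of screwdriver from where it was at the start of the episode above 0.02 m).
It fails at once if the parts tray is moved (distance of parts_tray from where it was at the start of the episode above 0.02 m).
It also fails if it takes over 72 s, if anything falls off the work surface, if the arm or the gripper's body presses on something with over 40 N, if the wrist force passes 120 N, or if a joint passes its speed limit or range.

ROBOT

A 6-joint arm with a two-finger parallel gripper is mounted at the origin on the work surface. World frame = base frame: x ahead of the robot, y to its left, z up, the work surface at z = 0. Lengths are in mm, angles in rad, forces in N, time in s.
With the tool pointing down it reaches from about 325 to 775 mm from the base axis. Payload 9.3 kg.
Tool frame: the origin (TCP) lies midway between the tips of the shut fingers; the grasp point (between the pads) lies 19 mm behind it (manip.pinch_z is the distance from the TCP to the grasp point, in mm); z points along the fingers, y is the line along which they close (so a half turn about z gives the same grasp; the last joint's range is limited). The gripper opens to 85 mm and grips with 20 to 120 N. Pads are 22 mm wide; open, the fingers measure 114 mm over their backs; the gripper's body (76 mm by 85 mm) begins 54 mm behind the grasp point. The pads swing forward as they close: fully open they stand 13 mm farther back than shut.
Start: joints at [-0.153, 0.259, 0.021, 1.334, 0, 1.418], TCP at [549.997, -0.004, 231.279] pointing down, gripper open.
Joint ranges: [-3.04, 3.04], [-0.91, 1.82], [-1.04, 1.36], [-1.92, 1.95], [-1.52, 1.45], [-3.14, 3.14]. Speed limits (rad/s): [2.22, 2.22, 2.79, 3.14, 3.14, 3.14].

INTERFACE

Orientations are given as a unit quaternion [w, x, y, z].
In Python, from plant import manip gives the robot as it stands. The module is installed in compiled form; this text tells all that it offers.
- The arm moves only by the tool move_arm, never from a script. Its argument "moves" is a list of rows, each a list of 7 numbers: the shift along the world's x, y, z in cm, then the turn, a rotation vector about the world's x, y, z in rad, then the opening in per cent of the stroke, from 0 (shut) to 100 (fully open). A call has 1 to 20 rows; each row is the pose to reach, as a shift and turn from the pose commanded when the call began; what a row does not reach only later rows make up. A row lasts 1/10 s, in which the tool goes at most 50 mm and 8.59 degrees, less where a joint would pass 70% of its speed; a pose out of reach is approached as far as the arm can. A call with a gripper value outside its range is refused whole. The fingers move at their own pace and stop on an object; "grip_force" is the grip in N (left out, the last holds). Time passes only in rows, so rows that repeat a pose let the fingers close. It gives the time, the measured TCP pose, the force, the opening and the grip force at its end, in the units of the state.
- manip.sense(): the state, without advancing time (a new reading comes with each control period).
- manip.read_camera(name): name is "scene" or "side" or "wrist"; returns the picture (384x512x3 uint8, red, green, blue); there is no depth.
- manip.calibration(name): a dict with "camera_matrix" (3x3 intrinsics, pixels), "pose" (4x4, takes a point from camera to world coordinates). Camera axes: x right, y up, looking along -z (the intrinsics and any distortion apply to the point x, -y, -z); pixel columns grow to the right and rows downward; lengths in mm; the calibration is good to about 2 mm. A picture is of the moment at which its call begins: read the wrist's pose just before it. calibration takes no time and is no camera call; for the wrist camera it gives the pose at the moment of the call.
- manip.job_done(): hands the job in; it is judged then, once.
The state is a dict: "clock": time; "q": joint angles; "qvel": joint speeds; "joint_efforts": joint torques, N m; "ee_pos": TCP position; "eef_rot": TCP orientation; "ft_force": force on the tool from outside, world axes, zero at the start; "ft_torque": the same for the moment, N m; "opening": opening from 0.0 (shut) to 1.0 (fully open); "gripper_force": force on a finger pad.
Only numpy, scipy, OpenCV 4.12 (cv2) and the standard library are available. Lean on these libraries where they do the work, as an engineer would, in place of code of your own. Each camera call takes 0.05 s, during which the arm holds its last target. There are 200 camera calls.

## Working session

There is one attempt and no reset: what is moved stays moved. The work goes in short steps, Python scripts to look and compute and a tool call to move; the robot and the scene stay as the last step left them, time stands still between calls to the robot, and variables do not carry over. Pictures are saved under pics/ and viewed, at most 10 in all, crops included, and the job is handed in when it is done.

Besides the shell and the picture viewer there is one more tool, called after "Request:" as name(argument=value, ...), one argument or row to a line, values as JSON. move_arm: Moves the arm, as the interface text tells. Its arguments: {"type":"object","properties":{"moves":{"type":"array","items":{"type":"array","items":{"type":"number"}}},"grip_force":{"type":"number"}},"required":["moves"]}

```bash
mkdir -p pics; cat > h.py <<'E'
import numpy as np, cv2
from plant import manip
def snap(n,f):
    c=manip.calibration(n); im=manip.read_camera(n); cv2.imwrite(f,cv2.cvtColor(im,cv2.COLOR_RGB2BGR)); return c,im
def ray(c,u,v,z):
    K=np.array(c["camera_matrix"]);T=np.array(c["pose"])
    d=np.linalg.inv(K)@[u,v,1]; d=T[:3,:3]@(d*[1,-1,-1]); o=T[:3,3]
    return o+d*(z-o[2])/d[2]
def proj(c,p):
    K=np.array(c["camera_matrix"]);T=np.array(c["pose"])
    q=T[:3,:3].T@(np.array(p)-T[:3,3])*[1,-1,-1]; q=K@q; return q[:2]/q[2]
E
python3 - <<'E'
from h import *
np.set_printoptions(precision=3,suppress=True)
a=snap("scene","pics/scene.png");b=snap("side","pics/side.png")
for c in (a,b): print(c[0])
cv2.imwrite("pics/both.png",cv2.resize(cv2.cvtColor(a[1],cv2.COLOR_RGB2BGR),(800,600)))
cv2.imwrite("pics/sideb.png",cv2.resize(cv2.cvtColor(b[1],cv2.COLOR_RGB2BGR),(800,600)))
E
```

```text
{'camera_matrix': array([[386.848,   0.   , 247.282],
       [  0.   , 386.848, 192.402],
       [  0.   ,   0.   ,   1.   ]]), 'pose': array([[   0.419,   -0.776,    0.471,  940.145],
       [   0.908,    0.356,   -0.222, -196.21 ],
       [   0.004,    0.521,    0.854,  831.449],
       [   0.   ,    0.   ,    0.   ,    1.   ]])}
{'camera_matrix': array([[474.982,   0.   , 262.445],
       [  0.   , 474.982, 188.763],
       [  0.   ,   0.   ,   1.   ]]), 'pose': array([[ -0.998,   0.027,  -0.05 , 438.743],
       [ -0.055,  -0.676,   0.735, 759.272],
       [ -0.014,   0.736,   0.676, 750.247],
       [  0.   ,   0.   ,   0.   ,   1.   ]])}
```

View pics/both.png

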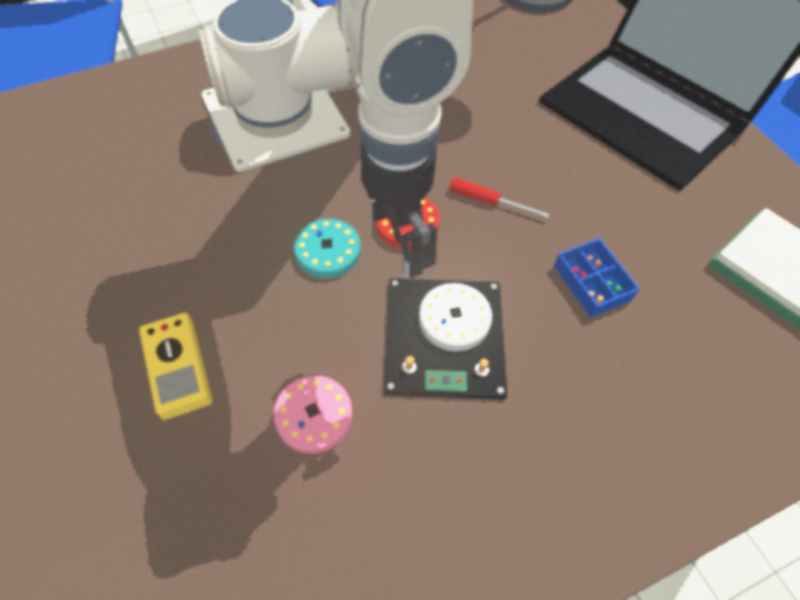

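View pics/sideb.png

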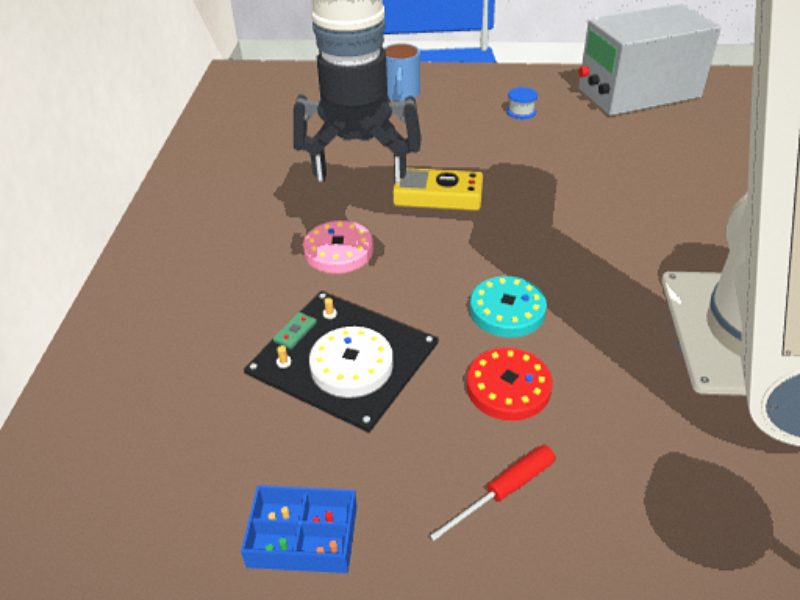

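The white-faced lamp is on the plate, at scene (456,312) and side (351,356) on an 800x600 image. The pins are on the side away from the robot: scene (410,360) and (484,364), side (328,302) and (283,350). The other discs are red, teal and pink look-alikes.

```bash
python3 - <<'E'
from h import *
np.set_printoptions(precision=1,suppress=True)
s=1.5625
P={"scene":dict(plate=[(395,283),(494,286),(502,390),(391,386)],pins=[(484,362),(410,358)],lamp=[(456,311)]),
"side":dict(plate=[(429,339),(367,420),(253,366),(322,295)],pins=[(282,348),(328,300)],lamp=[(351,355)])}
for n,d in P.items():
    c=manip.calibration(n)
    for k,z in (("plate",13),("pins",38),("lamp",34)):
        r=np.array([ray(c,u/s,v/s,z)[:2] for u,v in d[k]]); print(n,k,r.tolist() if 0 else r.ravel())
        if k=="plate":
            print(" ctr",r.mean(0),"yaw",np.degrees(np.arctan2(*((r[2]+r[3]-r[0]-r[1])[::-1]))),np.degrees(np.arctan2(*((r[2]+r[1]-r[0]-r[3])[::-1]))))
# enlarge nest crops
for n,(x,y,w,h) in dict(scene=(235,170,100,95),side=(150,180,140,105)).items():
    im=cv2.imread(f"pics/{n}.png")[y:y+h,x:x+w]; cv2.imwrite(f"pics/{n}_c.png",cv2.resize(im,None,fx=5.5,fy=5.5,interpolation=cv2.INTER_CUBIC))
E
```

```text
scene plate [463.7  43.1 535.5 185.7 696.8 105.5 623.6 -38.7]
 ctr [579.9  73.9] yaw -26.751727277574243 63.17879252006694
scene pins [655.6  94.8 605.    0.2]
scene lamp [561.1 100. ]
side plate [462.7  46.8 534.5 189.7 695.6 106.7 623.3 -36.5]
 ctr [579.   76.7] yaw -27.33204367918167 63.26511784011511
side pins [655.2  95.6 607.1   0.5]
side lamp [563.2 100.6]
```

View pics/side_c.png

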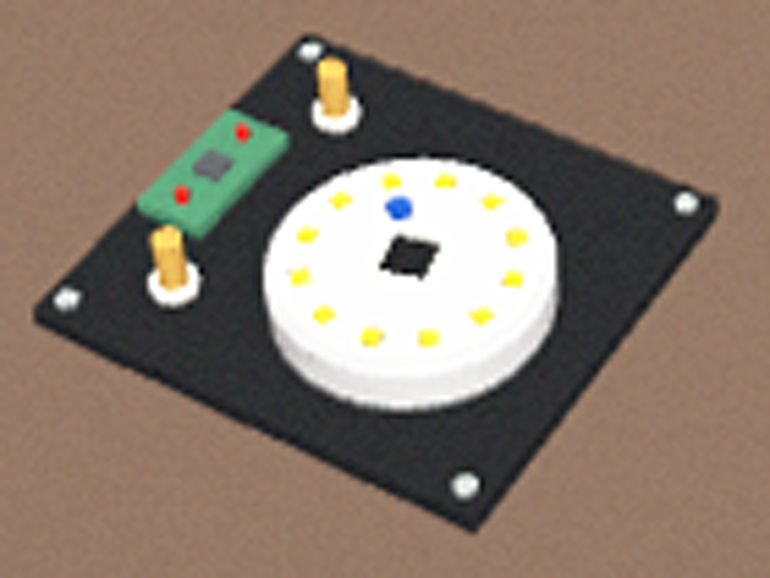

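View pics/scene_c.png

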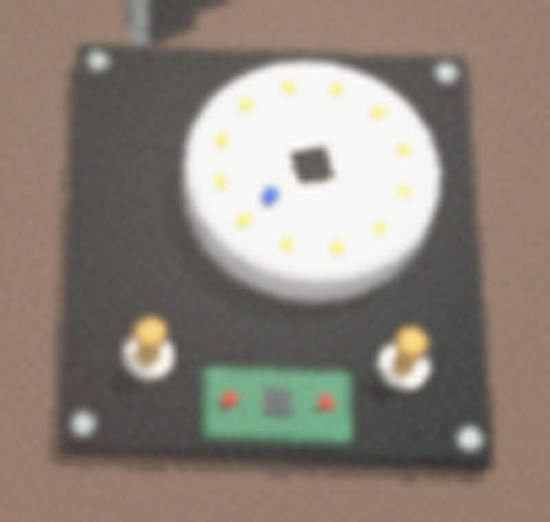

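```bash
python3 - <<'E'
from h import *
from scipy.spatial.transform import Rotation as R
np.set_printoptions(precision=1,suppress=True)
a=manip.calibration("scene");b=manip.calibration("side")
A=lambda u,v,z:ray(a,235+u/5.5,170+v/5.5,z)[:2]
B=lambda u,v,z:ray(b,150+u/5.5,180+v/5.5,z)[:2]
pl=[A(410,340,38),B(166,233,38)]; pr=[A(151,330,38),B(333,64,38)]
print("pins",pl,pr)
pl=np.mean(pl,0);pr=np.mean(pr,0)
L=[A(312,165,35),B(411,257,35)];print("lamp",L);L=np.mean(L,0)
y=(pl-pr)/np.linalg.norm(pl-pr);x=np.array([y[1],-y[0]]);print("pin dist",np.linalg.norm(pl-pr),"yaw",np.degrees(np.arctan2(x[1],x[0])))
h=(pl+pr)/2-28.64*x;print("home",h,"lamp in nest rel home",(L-h)@x,(L-h)@y)
s=1.5625
for n,u,v in(("red",510,378),("teal",508,299)):
    r=ray(b,u/s,v/s,22)[:2];print(n,r,"rel home",(r-h)@x,(r-h)@y)
t=manip.sense();print(t["eef_rot"],R.from_quat(np.roll(t["eef_rot"],-1)).as_matrix(),t["opening"],t["ft_force"],t["clock"],t["ee_pos"])
for back in(75,61):
    print(back,L-back*x)
E
```

```text
pins [array([655.7,  94.2]), array([656. ,  94.6])] [array([607.1,  -0.7]), array([605.9,  -0.7])]
lamp [array([563.8,  98.2]), array([563. , 100.2])]
pin dist 107.15505954489997 yaw -27.441210546546603
home [605.7  60.1] lamp in nest rel home -55.566072851378166 15.199411979099189
red [355.4 121. ] rel home -250.19706074499572 -61.29442729287632
teal [351.8 -29.1] rel home -184.27501838821553 -196.11365563761976
[-0.   0.7  0.7 -0. ] [[ 0.  1. -0.]
 [ 1. -0.  0.]
 [ 0. -0. -1.]] 1.0012822142496431 [-0.1 -0.2 -0.8] 0.1 [549.8   0.  230.7]
75 [496.9 133.7]
61 [509.3 127.3]
```

Request:
move_arm(
  moves=[
    [-5.8,13.6,0,0,0,1.092,70],
    [-5.8,13.6,0,0,0,1.092,70],
    [-5.8,13.6,0,0,0,1.092,70],
    [-5.8,13.6,-5,0,0,1.092,70],
    [-5.8,13.6,-8,0,0,1.092,70],
    [-5.8,13.6,-10,0,0,1.092,70],
    [-5.8,13.6,-13,0,0,1.092,70],
    [-5.8,13.6,-13,0,0,1.092,70],
    [-5.8,13.6,-13,0,0,1.092,70],
    [-5.8,13.6,-13,0,0,1.092,70],
    [-5.8,13.6,-13,0,0,1.092,70],
    [-5.8,13.6,-16,0,0,1.092,70],
    [-5.8,13.6,-18,0,0,1.092,70],
    [-5.8,13.6,-19.5,0,0,1.092,70],
    [-5.8,13.6,-20.5,0,0,1.092,70],
    [-5.8,13.6,-21,0,0,1.092,70],
    [-5.8,13.6,-21,0,0,1.092,70],
    [-5.8,13.6,-21,0,0,1.092,70],
  ],
)

```text
clock: 1.9
ee_pos: [492.5, 136.0, 21.9]
eef_rot: [0.0, 0.237, 0.971, 0.0]
ft_force: [0.1, 0.8, 0.4]
opening: 0.701
gripper_force: 0.0
```

```bash
python3 - <<'E'
from h import *
s=manip.sense();print(s["clock"],s["ee_pos"],s["ft_force"],s["opening"])
a=snap("side","pics/side2.png");w=snap("wrist","pics/w.png")
im=cv2.imread("pics/side2.png")[150:330,130:370]
cv2.imwrite("pics/s2c.png",np.hstack([cv2.resize(im,(400,300)),cv2.resize(cv2.imread("pics/w.png"),(400,300))]))
E
```

```text
1.9 [492.4745489  136.04070975  21.91756661] [0.10712281 0.79739152 0.41734055] 0.7011315923920194
```

View pics/s2c.png

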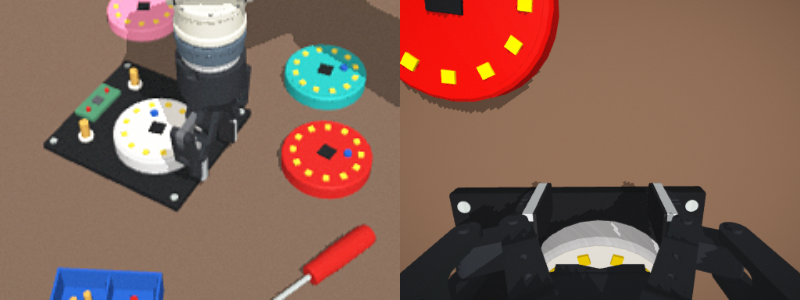

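Request:
move_arm(
  moves=[
    [0.9,-0.5,-0.3,0,0,0,70],
    [1.5,-0.8,-0.3,0,0,0,70],
    [1.95,-1.0,-0.3,0,0,0,70],
    [2.3,-1.3,-0.3,0,0,0,70],
    [2.6,-1.6,-0.3,0,0,0,70],
    [2.9,-1.9,-0.3,0,0,0,70],
    [3.2,-2.2,-0.3,0,0,0,70],
    [3.5,-2.45,-0.3,0,0,0,70],
    [3.8,-2.7,-0.3,0,0,0,70],
    [4.1,-3.0,-0.3,0,0,0,70],
    [4.4,-3.3,-0.3,0,0,0,70],
    [4.7,-3.6,-0.3,0,0,0,70],
    [5.0,-3.85,-0.3,0,0,0,70],
    [5.2,-4.05,-0.3,0,0,0,70],
    [5.3,-4.15,-0.3,0,0,0,70],
  ],
)

```text
clock: 3.5
ee_pos: [545.2, 94.3, 18.3]
eef_rot: [0.0, 0.237, 0.971, 0.0]
ft_force: [-1.8, 1.9, 0.0]
opening: 0.7
gripper_force: 1.3
```

```bash
python3 - <<'E'
from h import *
s=manip.sense();print(s["clock"],s["ee_pos"],s["ft_force"],s["opening"])
a=snap("side","pics/side3.png");w=snap("scene","pics/sc3.png")
im=cv2.imread("pics/side3.png")[170:290,140:300];im2=cv2.imread("pics/sc3.png")[160:280,220:380]
cv2.imwrite("pics/s3c.png",np.hstack([cv2.resize(i,(400,300),interpolation=cv2.INTER_CUBIC) for i in(im,im2)]))
E
```

```text
3.5 [545.23390118  94.28088003  18.25050587] [-1.76709626  1.87374686  0.04475893] 0.7001897338307046
```

View pics/s3c.png

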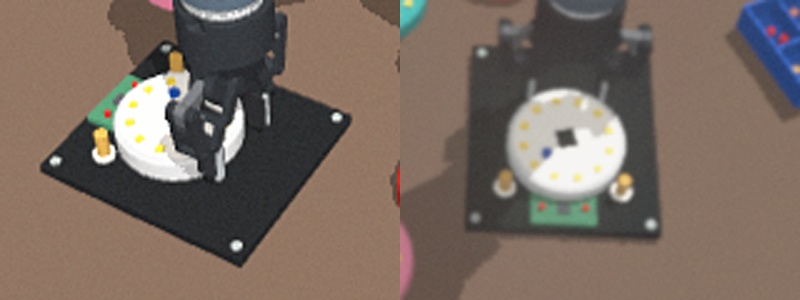

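The lamp has moved with the fingers and is flat. Its chip is at scene composite (567,137), i.e. raw (286.8,214.8). Next I work out what is left.

```bash
python3 - <<'E'
from h import *
a=manip.calibration("scene")
x=np.array([.8875,-.461]);y=np.array([.461,.8875]);h=np.array([605.7,60.1])
L=ray(a,286.8,214.8,35)[:2];t=manip.sense()["ee_pos"][:2]
print("lamp rel home",(L-h)@x,(L-h)@y,"tcp rel home",(t-h)@x,(t-h)@y)
E
```

```text
lamp rel home -14.148497940975105 2.4493342566951632 tcp rel home -69.38612281077407 2.45215504566292
```

Request:
move_arm(
  moves=[
    [0.2,-0.17,0,0,0,0,70],
    [0.4,-0.34,0,0,0,0,70],
    [0.6,-0.5,0,0,0,0,70],
    [0.75,-0.63,0,0,0,0,70],
    [0.86,-0.72,0,0,0,0,70],
    [0.86,-0.72,0,0,0,0,70],
  ],
)

```text
clock: 4.2
ee_pos: [554.0, 87.0, 18.3]
eef_rot: [0.0, 0.237, 0.971, -0.0]
ft_force: [-0.1, 0.1, -0.1]
opening: 0.703
gripper_force: 0.3
```

Request:
move_arm(
  moves=[
    [0.05,-0.025,0,0,0,0,70],
    [0.09,-0.045,0,0,0,0,70],
    [0.13,-0.07,0,0,0,0,70],
    [0.13,-0.07,0,0,0,0,70],
  ],
)

```text
clock: 4.6
ee_pos: [554.9, 86.6, 18.3]
eef_rot: [0.0, 0.237, 0.971, -0.0]
ft_force: [-0.9, 1.1, -0.1]
opening: 0.697
gripper_force: 0.9
```

Request:
move_arm(
  moves=[
    [0.03,-0.015,0,0,0,0,70],
    [0.06,-0.03,0,0,0,0,70],
    [0.09,-0.045,0,0,0,0,70],
    [0.09,-0.045,0,0,0,0,70],
  ],
)

```text
clock: 5.0
ee_pos: [555.8, 86.1, 18.3]
eef_rot: [-0.0, 0.237, 0.971, -0.0]
ft_force: [-1.4, 0.9, 0.9]
opening: 0.701
gripper_force: 1.0
```

Request:
move_arm(
  moves=[
    [0.03,-0.015,0,0,0,0,70],
    [0.06,-0.03,0,0,0,0,70],
    [0.09,-0.045,0,0,0,0,70],
    [0.09,-0.045,0,0,0,0,70],
  ],
)

```text
clock: 5.4
ee_pos: [556.4, 85.9, 18.2]
eef_rot: [-0.0, 0.237, 0.971, 0.0]
ft_force: [-4.2, 2.2, 2.3]
opening: 0.701
gripper_force: 2.0
```

Request:
move_arm(
  moves=[
    [0.03,-0.015,0,0,0,0,70],
    [0.05,-0.025,0,0,0,0,70],
    [0.05,-0.025,0,0,0,0,70],
  ],
)

```text
clock: 5.7
ee_pos: [556.7, 85.8, 18.2]
eef_rot: [-0.001, 0.237, 0.972, 0.0]
ft_force: [-4.7, 3.6, 2.0]
opening: 0.7
gripper_force: 2.7
```

Request:
move_arm(
  moves=[
    [0.03,-0.015,0,0,0,0,70],
    [0.06,-0.03,0,0,0,0,70],
    [0.06,-0.03,0,0,0,0,70],
  ],
)

```text
clock: 6.0
ee_pos: [556.9, 85.7, 18.2]
eef_rot: [-0.001, 0.237, 0.972, 0.0]
ft_force: [-5.5, 4.8, 4.0]
opening: 0.7
gripper_force: 3.5
```

Request:
move_arm(
  moves=[
    [0.02,0.04,0,0,0,0,70],
    [0.05,0.09,0,0,0,0,70],
    [0.05,0.09,0,0,0,0,70],
  ],
)

```text
clock: 6.3
ee_pos: [557.2, 86.0, 18.1]
eef_rot: [-0.001, 0.237, 0.971, -0.0]
ft_force: [-7.4, 2.5, 3.7]
opening: 0.697
gripper_force: 3.8
```

Request:
move_arm(
  moves=[
    [0.02,0.04,0,0,0,0,70],
    [0.05,0.09,0,0,0,0,70],
    [0.05,0.09,0,0,0,0,70],
  ],
)

```text
clock: 6.6
ee_pos: [557.4, 86.3, 18.0]
eef_rot: [-0.001, 0.237, 0.971, -0.001]
ft_force: [-8.4, -2.0, 3.5]
opening: 0.702
gripper_force: 4.2
```

Request:
move_arm(
  moves=[
    [-0.03,-0.06,0,0,0,0,70],
    [-0.06,-0.12,0,0,0,0,70],
    [-0.09,-0.18,0,0,0,0,70],
    [-0.09,-0.18,0,0,0,0,70],
  ],
)

```text
clock: 7.0
ee_pos: [557.2, 85.7, 18.1]
eef_rot: [-0.001, 0.237, 0.972, 0.0]
ft_force: [-5.4, 5.7, 1.4]
opening: 0.7
gripper_force: 4.2
```

Request:
move_arm(
  moves=[
    [0.05,0.06,0,0,0,0,70],
    [0.08,0.06,0,0,0,0,70],
    [0.08,0.06,0,0,0,0,70],
  ],
)

```text
clock: 7.3
ee_pos: [557.3, 85.9, 18.0]
eef_rot: [-0.001, 0.237, 0.971, -0.0]
ft_force: [-8.2, 1.8, 3.4]
opening: 0.701
gripper_force: 4.8
```

```bash
python3 - <<'E'
from h import *
s=manip.sense();print(s["clock"],s["ee_pos"],s["ft_force"],s["opening"])
a=snap("side","pics/side4.png");w=snap("scene","pics/sc4.png")
im=cv2.imread("pics/side4.png")[185:245,150:230];im2=cv2.imread("pics/sc4.png")[195:255,245:325]
cv2.imwrite("pics/s4c.png",np.hstack([cv2.resize(i,(400,300),interpolation=cv2.INTER_CUBIC) for i in(im,im2)]))
E
```

```text
7.3 [557.32270861  85.87143352  18.01988943] [-8.17162331  1.82407414  3.44585726] 0.7010942134725583
```

View pics/s4c.png

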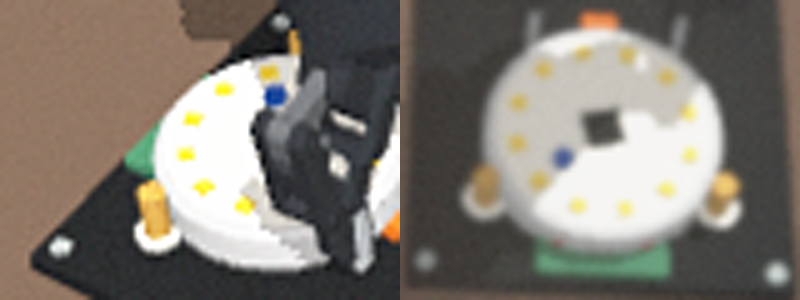

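The orange catch is up behind the rim and both pins are at the rim. I'll press slightly harder, rock once each way, centre it, then back off.

Request:
move_arm(
  moves=[
    [0.03,-0.02,0,0,0,0,70],
    [0.05,-0.03,0,0,0,0,70],
    [0.05,-0.03,0,0,0,0,70],
    [0.07,0.02,0,0,0,0,70],
    [0.09,0.06,0,0,0,0,70],
    [0.09,0.06,0,0,0,0,70],
    [0.05,-0.03,0,0,0,0,70],
    [0.02,-0.09,0,0,0,0,70],
    [0.0,-0.13,0,0,0,0,70],
    [0.0,-0.13,0,0,0,0,70],
    [0.05,-0.04,0,0,0,0,70],
    [0.05,-0.04,0,0,0,0,70],
    [0.05,-0.04,0,0,0,0,70],
  ],
)

```text
clock: 8.7
ee_pos: [557.4, 85.7, 18.0]
eef_rot: [-0.002, 0.237, 0.972, -0.0]
ft_force: [-9.4, 4.8, 5.3]
opening: 0.705
gripper_force: 5.7
```

Request:
move_arm(
  moves=[
    [-0.1,0.05,0,0,0,0,70],
    [-0.2,0.1,0,0,0,0,70],
    [-0.4,0.2,0,0,0,0,70],
    [-0.8,0.4,0,0,0,0,70],
    [-1.5,0.8,0,0,0,0,70],
    [-2.5,1.3,0,0,0,0,70],
    [-4.0,2.1,0,0,0,0,70],
    [-4.5,2.3,3,0,0,0,70],
    [-4.5,2.3,7,0,0,0,70],
    [-4.5,2.3,12,0,0,0,70],
    [-8,6,16,0,0,0,70],
    [-10,10,18,0,0,0,70],
    [-10,10,18,0,0,0,70],
    [-10,10,18,0,0,0,70],
    [-10,10,18,0,0,0,70],
  ],
)

```text
clock: 10.2
ee_pos: [458.9, 185.2, 197.7]
eef_rot: [-0.0, 0.237, 0.972, -0.0]
ft_force: [0.8, 0.8, -0.1]
opening: 0.699
gripper_force: 0.0
```

```bash
python3 - <<'E'
from h import *
s=manip.sense();print(s["clock"],s["ee_pos"],s["ft_force"],s["opening"])
a=snap("side","pics/side5.png");w=snap("scene","pics/sc5.png")
im=cv2.imread("pics/side5.png")[185:260,150:250];im2=cv2.imread("pics/sc5.png")[185:260,235:335]
cv2.imwrite("pics/s5c.png",np.hstack([cv2.resize(i,(400,300),interpolation=cv2.INTER_CUBIC) for i in(im,im2)]))
E
```

```text
10.2 [458.90063269 185.23866922 197.66521489] [ 0.78957216  0.75404739 -0.11047449] 0.6991391699554478
```

View pics/s5c.png

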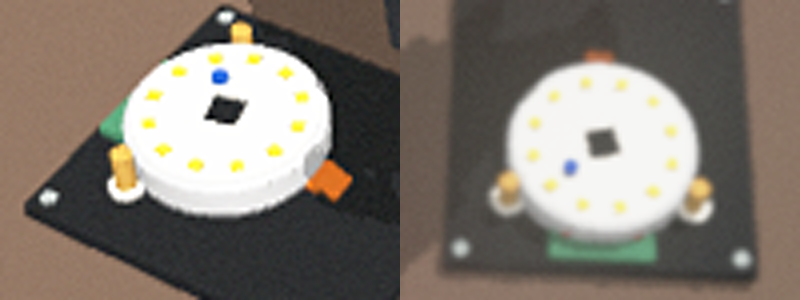

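The lamp lies flat between both pins, with the chip at side raw (206.5,212.5) and scene raw (285.5,220.75). The orange catch stands up behind it. I'll check the distances to the pins, then hand in.

```bash
python3 - <<'E'
from h import *
p=[(655.8,94.4),(606.5,-.7)]
ls=[ray(manip.calibration(n),u,v,35)[:2] for n,u,v in(("side",206.5,212.5),("scene",285.5,220.75))]
for L in ls+[np.mean(ls,0)]: print(L,[np.linalg.norm(L-q) for q in p])
E
```

```text
[606.32624233  60.99782617] [np.float64(59.69386831942734), np.float64(61.69807083961197)]
[606.79091262  58.78889699] [np.float64(60.58086581744802), np.float64(59.48960829468264)]
[606.55857748  59.89336158] [np.float64(60.128410817316244), np.float64(60.59338989150419)]
```

```bash
python3 -c "
from plant import manip
print(manip.job_done())"
```

```text
the job is handed in; nothing more can be done
None
```

The lamp is pressed home against both brass pins with the orange catch up behind it, the arm has backed away, and the job is handed in at about 10 s. Both pin contacts are inferred from camera distances (60–61 mm each) and from force readings that peaked at about 12 N. The hand-in returned no verdict.

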